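# Shut the lock box and shoot its safety bolt

## Task

Lock the steel lock box on the bench: push its green lid down shut with a fingertip, then hold the long yellow spring catch down with one fingertip while another fingertip of the same hand pushes the bolt's upright stud towards the lid until the bolt is fully home through the lid's staple, keeping the catch down for the whole slide. Then let go so that the catch springs up again and locks the bolt. Touch and push only: do not lift anything, do not open the lid further, and leave the things lying round the box where they are.

Things in the scene. Friction and masses are not known exactly. Their poses are not given: they have to be found in the camera images.
- lock_box: Grey steel box fixed to the bench (it does not move), 249 (x) x 200 (y) x 60 mm high. Origin at the centre of its width, on the bench surface, under the line where front deck and lid meet; +x points away from the robot to the lid's hinge, +y to the left, z up. x from -115 to 0 mm is a solid flat deck, top 60 mm above the bench, that carries bolt (along y = -30 mm) and catch (along y = +30 mm); x from 0 to 134 mm is the compartment under the lid.
- lid (a joint): Lid hinge: 0 = shut flat on the rim, grows as the lid opens (rad). The green lid is a plate 130 (x) x 200 (y) x 8 mm hinged on its far edge (axis along y at x = 134, z = 64 mm of the box); a stiff hinge holds it half open where it is left, under 3 N down on its front edge moves it. A steel wire staple (arch 24 mm wide, 23 mm high) stands on it at y = -30 mm, 14 mm back from the front edge.
- lid_edge (a point): Middle of the lid's front edge, on its top face; moves with the lid. Lid shut: x = 4, y = 0, z = 68 mm in the box's frame.
- bolt (a joint): Steel bolt, slide in m along the box's +x: 0 = drawn back (start), 0.036 = fully home at its stop, tip through the staple. About 2 N moves it, it stays where it is left. Blocked by the catch's teeth unless the catch is pressed at least 6 mm; if the catch comes up half way, the bolt is trapped there. From 0.033 on the catch can spring up behind it.
- stud_top (a point): Centre of the top of the bolt's upright stud, moves with the bolt: x = -62 mm (bolt drawn) to -26 mm (home), y = -30 mm, z = 130 mm in the box's frame. The stud is a steel pin 10 mm thick (head 13 mm) that rises 54 mm from the rod's axis. The rod is 10 mm thick, its axis 76 mm above the bench; the two guides it runs through reach 86 mm above the bench, at x = -95 and -12 mm.
- catch (a joint): Spring safety catch, pressed straight down into the deck, m: 0 = up, 0.014 = fully down on a hard stop. The spring pushes back with 2 N at the start and 6.6 N fully down. Pressed 6 mm or more it frees the bolt: 8 to 12 mm is a good depth to hold.
- catch_top (a point): Centre of the top face of the yellow catch key, moves with it: x = -62 mm, y = +30 mm in the box's frame, z = 108 mm up and 94 mm fully down. The key is 90 mm long along x and 26 mm wide along y, so that a fingertip may slide along it; its centre line lies 60 mm from the stud's.
- sand_block: Loose bystander: cork sanding block 56 x 100 x 29 mm, origin at the centre of its underside. Leave alone.
- weld_magnet: Loose bystander: red three-cornered welding magnet 35 x 79 x 16 mm, origin at the centre of its underside. Leave alone.
- hex_bolt: Loose bystander: steel hexagon bolt standing on its head, 18 x 21 x 54 mm, origin at the centre of its underside. Leave alone.

How it is judged:
By the outcome, as a careful person would: the job done as asked, in the order asked, and still so for the second after the job is handed in, with the robot touching nothing.
It also fails if it takes over 51 s, if anything falls off the work surface, if the arm or the gripper's body presses on something with over 40 N, if the wrist force passes 120 N, or if a joint passes its speed limit or range.

## Robot

A 6-joint arm with a two-finger parallel gripper is mounted at the origin on a cart in front of the work surface, level with it; the furniture and walls round the work are solid. World frame = base frame: x ahead of the robot, y to its left, z up, the work surface at z = 0. Lengths are in m, angles in rad, forces in N, time in s.
With the tool pointing down it reaches from about 0.225 to 0.875 m from the base axis. Payload 3.4 kg.
Tool frame: the origin (TCP) lies midway between the tips of the shut fingers; the grasp point (between the pads) lies behind it (manip.grip_point_offset is the z of the grasp point in the tool frame, in m); z points along the fingers, x is the direction in which the jaws open and shut, and the axes are right-handed (so a half turn about z gives the same grasp; the last joint's range is limited). The gripper opens to 85 mm and grips with 20 to 120 N. Pads are 22 mm wide; open, the fingers measure 114 mm over their backs; the gripper's body (76 mm by 85 mm) begins 54 mm behind the grasp point. The pads swing forward as they close: fully open they stand 13 mm farther back than shut.
Start: joints at [-1.309, 0.276, 1.505, -0, 1.361, -0.121], TCP at [0.215, -0.533, 0.231] pointing down, gripper open.
Joint ranges: [-2.89, 2.89], [-0.75, 2.08], [0.22, 2.7], [-1.18, 4.32], [0.11, 2.71], [-2.7, 2.7]. Speed limits (rad/s): [2.57, 2.57, 3.14, 3.14, 3.14, 3.14].

## Interface

Orientations are given as a unit quaternion [w, x, y, z].
In Python, from rig import manip, eyes, recognise, regions_of, mark_of gives the robot as it stands.
- The arm moves only by the shell command python3 -m inch 'ROWS' [FORCE]. ROWS is JSON, a list of rows, each a list of 5 numbers: the gripper command: -1 is shut, 1 is fully open, values between are in proportion, then the shift along the tool's x, y, z in mm, then the turn about the tool's z in degrees. A call has 1 to 20 rows; each row shifts and turns the pose as measured when the row begins, along the tool's axes as they then stand; what a row does not reach is not made up. A row lasts 1/12 s, in which the tool goes at most 41.7 mm and 7.16 degrees, less where a joint would pass 70% of its speed; a pose out of reach is approached as far as the arm can. A call with a gripper value outside its range is refused whole. The fingers move at their own pace and stop on an object; FORCE is the grip in N (left out, the last holds). Time passes only in rows, so rows that do not move let the fingers close. It gives the time, the measured TCP pose, the force and the opening at its end, in the units of the state.
- manip.get_state(): the state, without advancing time (a new reading comes with each control period).
- eyes.get_image(name): name is "side" or "top"; returns a dict with "frame" (420x560x3 uint8, red, green, blue), "K" (3x3 intrinsics, pixels), "rvec" (rotation vector, rad) and "tvec" (3), from world to camera coordinates, as OpenCV has them. Camera axes: x right, y down, z forward; pixel columns grow to the right and rows downward; lengths in m; the calibration is good to about 2 mm. A picture is of the moment at which its call begins. There is no depth.
- manip.sign_off(): hands the job in, once; it reports no verdict.
Trained networks look in a picture, given as the dict that the camera call returned (one of the last four; its "shot" number tells which), for a name from the list of things; names that differ only in an ending like _2 or _b are one class to them, and where a whole thing is asked for, a point or a joint stands for the part that bears it (a point fixed in the world has none). Each returns a list of dicts, best first, with "confidence" (0 to 1); they miss things now and then, are a little off and sometimes report something else, mostly with a low value. They report only what shows in the picture. A call takes as long as a camera call.
- recognise(picture, target): "bbox" ([left, top, width, height] in pixels, round what is visible of it).
- regions_of(picture, target): "mask" (420x560 bool, what is visible of it) and "bbox" ([left, top, width, height] in pixels, round what is visible of it).
- mark_of(picture, target): "point" ([row, column] in pixels: a listed point, or the origin of a listed thing).
The state is a dict: "clock": time; "qpos": joint angles; "qd": joint speeds; "effort": joint torques, N m; "position": TCP position; "ee_rot": TCP orientation; "contact_force": force on the tool from outside, world axes, zero at the start; "moment": the same for the moment, N m; "width": finger opening in m.
Only numpy, scipy, OpenCV 4.12 (cv2) and the standard library are available. Lean on these libraries where they do the work, as an engineer would, in place of code of your own. Each camera call takes 0.05 s, during which the arm holds its last target.

## Working session

There is one attempt and no reset: what is moved stays moved. The work goes in short steps, Python scripts to look and compute and a shell command to move; the robot and the scene stay as the last step left them, time stands still between calls to the robot, and variables do not carry over. Pictures are saved under pics/ and viewed, and the job is handed in when it is done.

```bash
ls; mkdir -p pics
cat > h.py <<'E'
import numpy as np,cv2
from rig import manip,eyes,recognise,regions_of,mark_of
def save(p,n): cv2.imwrite('pics/'+n+'.png',p['frame'][:,:,::-1])
def proj(p,X): return cv2.projectPoints(np.float64(X).reshape(-1,1,3),p['rvec'],p['tvec'],p['K'],None)[0].reshape(-1,2)
def tri(p1,a,p2,b):
    P=[p['K']@np.c_[cv2.Rodrigues(np.float64(p['rvec']))[0],np.float64(p['tvec']).reshape(3,1)] for p in (p1,p2)]
    X=cv2.triangulatePoints(P[0],P[1],np.float64(a[::-1]).reshape(2,1),np.float64(b[::-1]).reshape(2,1)).ravel()
    return X[:3]/X[3]
def onz(p,rc,z):
    R=cv2.Rodrigues(np.float64(p['rvec']))[0];t=np.float64(p['tvec']).ravel()
    d=R.T@np.linalg.inv(p['K'])@np.array([rc[1],rc[0],1.]);c=-R.T@t
    return c+d*(z-c[2])/d[2]
E
python3 - <<'E'
from h import *
a=eyes.get_image('side');b=eyes.get_image('top');save(a,'s0');save(b,'t0')
for n in ['lock_box','lid_edge','stud_top','catch_top','sand_block','weld_magnet','hex_bolt']:
    x=mark_of(a,n);y=mark_of(b,n)
    print(n,[(np.round(i['point']),round(i['confidence'],2)) for i in x],[(np.round(i['point']),round(i['confidence'],2)) for i in y])
    if x and y: print('   ',tri(a,x[0]['point'],b,y[0]['point']).round(3))
s=manip.get_state();print({k:np.round(v,3) for k,v in s.items()},manip.grip_point_offset)
E
```

```text
pics
lock_box [(array([278., 286.]), 0.97)] [(array([214., 317.]), 0.71)]
    [ 0.567 -0.235 -0.005]
lid_edge [(array([229., 293.]), 0.85), (array([238., 287.]), 0.71)] [(array([198., 326.]), 0.76), (array([254., 387.]), 0.5), (array([242., 341.]), 0.37)]
    [ 0.58  -0.242  0.122]
stud_top [(array([238., 261.]), 0.65), (array([228., 294.]), 0.53)] [(array([243., 342.]), 0.87)]
    [ 0.5   -0.268  0.131]
catch_top [(array([277., 286.]), 0.65), (array([234., 252.]), 0.58)] [(array([240., 307.]), 0.7)]
    [ 0.538 -0.22  -0.009]
sand_block [(array([232., 289.]), 0.65)] [(array([186., 247.]), 0.85)]
    [ 0.629 -0.09   0.011]
weld_magnet [(array([334., 309.]), 0.74)] [(array([217., 398.]), 0.76)]
    [ 0.555 -0.4   -0.001]
hex_bolt [(array([333., 267.]), 0.66)] [(array([254., 384.]), 0.6)]
    [ 0.482 -0.371 -0.005]
{'clock': np.float64(0.8), 'qpos': array([-1.309,  0.276,  1.505,  0.   ,  1.361, -0.121]), 'qd': array([ 0.002, -0.001, -0.001, -0.001,  0.   ,  0.002]), 'effort': array([ 2.0000e-03, -4.1659e+01, -2.4609e+01,  0.0000e+00, -0.0000e+00,
       -0.0000e+00]), 'position': array([ 0.215, -0.533,  0.231]), 'ee_rot': array([ 0.   ,  0.829, -0.56 ,  0.   ]), 'contact_force': array([-0.508,  0.778, -0.261]), 'moment': array([-0.014, -0.031,  0.037]), 'width': np.float64(0.086)} -0.0187
```

View pics/s0.png

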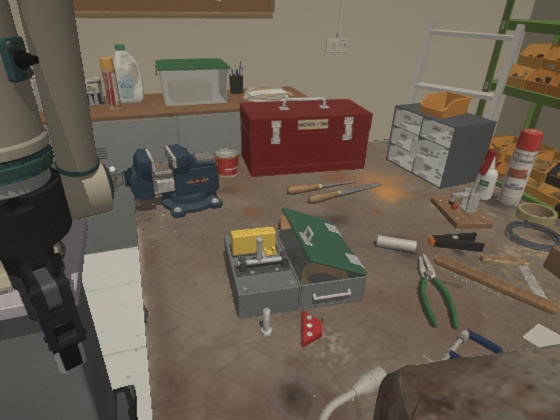

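View pics/t0.png

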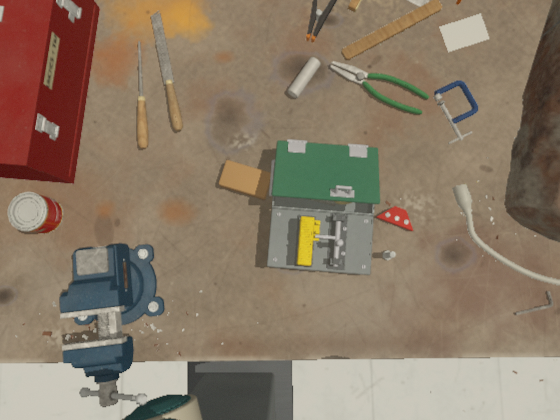

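The side view shows the lid half open (its staple at about 308,232), the stud near (260,240) and the yellow catch at (253,240). The top view shows the deck spanning columns 268–374 and rows 208–274. I'll zoom in to fit the box's yaw.

Run:
```python
from h import *
b=eyes.get_image('top');a=eyes.get_image('side')
c=b['frame'][130:290,210:420];cv2.imwrite('pics/t1.png',cv2.resize(c,None,fx=3.7,fy=3.7,interpolation=cv2.INTER_CUBIC)[:,:,::-1])
c=a['frame'][190:350,210:380];cv2.imwrite('pics/s1.png',cv2.resize(c,None,fx=3.7,fy=3.7,interpolation=cv2.INTER_CUBIC)[:,:,::-1])
import pickle;pickle.dump((a,b),open('ab.pkl','wb'))
for p,n in((a,'s'),(b,'t')):
  for t in ('stud_top','catch_top','lid_edge','lock_box','bolt','catch'):
    print(n,t,[(np.round(m['point'],1),round(m['confidence'],2)) for m in mark_of(p,t)] if t not in('bolt','catch') else [(m['bbox'],round(m['confidence'],2)) for m in regions_of(p,t)])
```

```text
s stud_top [(array([237.9, 259.8]), 0.74), (array([331.3, 309.5]), 0.59)]
s catch_top [(array([233.3, 253.6]), 0.98)]
s lid_edge [(array([230.6, 292.8]), 0.9)]
s lock_box []
s bolt [([238.6, 239.1, 41.5, 25.7], 0.7)]
s catch [([230.2, 229.1, 47.0, 28.5], 0.55)]
t stud_top [(array([242.8, 341.8]), 0.83)]
t catch_top [(array([240.7, 307. ]), 0.74)]
t lid_edge [(array([200.6, 326.1]), 0.82), (array([218., 399.]), 0.66)]
t lock_box [(array([213.3, 317.5]), 0.82)]
t bolt [([222.4, 163.4, 46.8, 36.2], 0.73), ([313.9, 218.0, 33.5, 37.9], 0.49)]
t catch [([296.3, 219.9, 22.6, 44.5], 0.84)]
```

View pics/t1.png

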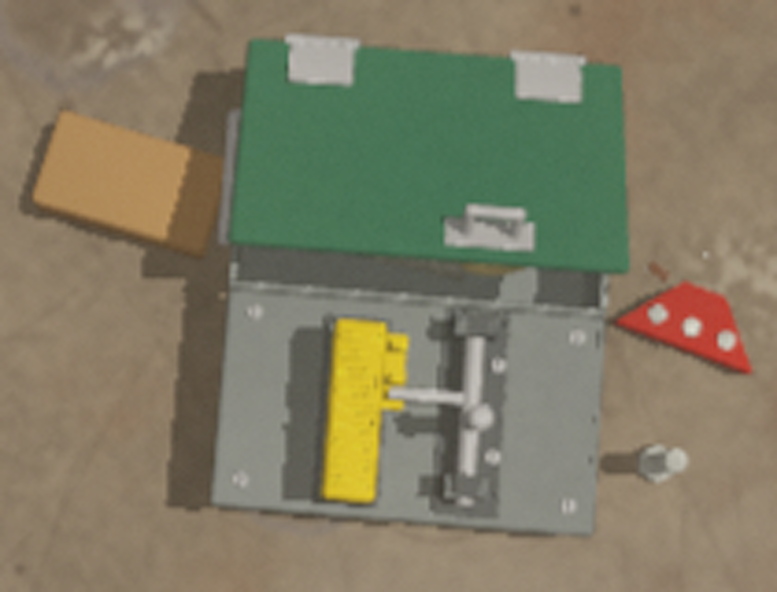

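View pics/s1.png

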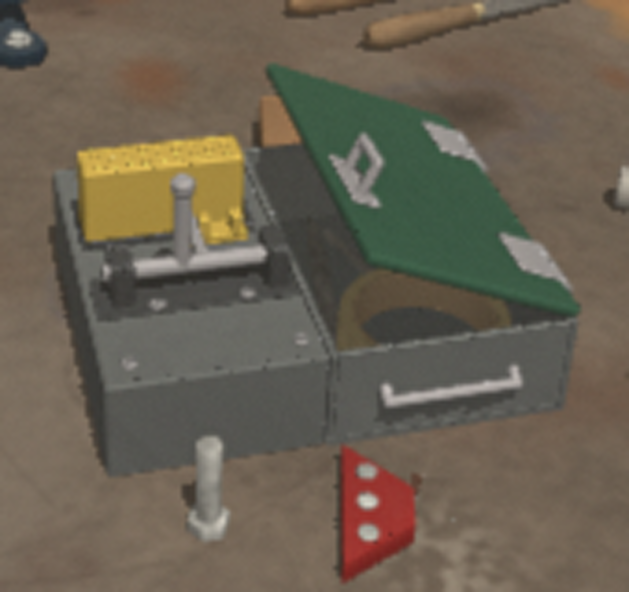

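```bash
cat > fit.py <<'E'
from h import *
import pickle
from scipy.optimize import least_squares
a,b=pickle.load(open('ab.pkl','rb'))
T=[((213,504),(-115,100,60)),((594,533),(-115,-100,60)),((337,319),(-17,43,108)),((385,322),(-17,17,108)),((323,498),(-107,43,108)),((376,501),(-107,17,108)),((481,415),(-62,-30,130)),((605,318),(0,-100,60))]
S=[((108,472),(-115,-100,0)),((108,387),(-115,-100,60)),((182,182),(-62,-30,130)),((330,356),(0,-100,60)),((55,172),(-115,100,60)),((84,241),(-107,17,60))]
def w(v,X):
    c,s=np.cos(v[2]),np.sin(v[2]);X=np.float64(X)/1000
    return np.c_[v[0]+c*X[:,0]-s*X[:,1],v[1]+s*X[:,0]+c*X[:,1],X[:,2]]
def res(v,sp=True):
    r=[]
    for p,L,o in((b,T,(210,130)),(a,S,(210,190))):
        m=np.array([l[0] for l in L])/3.7+o
        r.append(proj(p,w(v,[l[1] for l in L]))-m)
    return np.concatenate(r)
f=least_squares(lambda v:res(v).ravel(),[.57,-.235,0],loss='soft_l1')
if __name__=='__main__':
    print(f.x,np.degrees(f.x[2]));print(res(f.x).round(1))
    v=f.x
    print('stud,catch',w(v,[(-62,-30,130),(-62,30,108)]).round(4))
    for th in np.arange(.2,.9,.1):
        # lid_edge: from hinge (134,64): local (-130,+4)
        x=134-130*np.cos(th)+4*np.sin(th);z=64+130*np.sin(th)+4*np.cos(th)
        P=w(v,[(x,0,z)]);print(round(th,2),P.round(3),proj(b,P).round(),proj(a,P).round())
E
python3 fit.py
```

```text
[ 0.56487925 -0.24046194 -0.09526892] -5.45850714570912
[[-0.8  0.3]
 [ 0.2  0.7]
 [-0.4 -0.6]
 [ 0.7 -0.3]
 [-0.1 -0.2]
 [-0.2  0.1]
 [ 0.   0.1]
 [ 0.3 -0.7]
 [-0.2  2. ]
 [-1.   0.2]
 [ 0.3 -1.8]
 [ 0.9 -0.4]
 [-1.1 -1.4]
 [ 0.2  1.2]]
stud,catch [[ 0.5003 -0.2644  0.13  ]
 [ 0.506  -0.2047  0.108 ]]
0.2 [[ 0.572 -0.241  0.094]] [[324. 205.]] [[290. 241.]]
0.3 [[ 0.576 -0.242  0.106]] [[325. 203.]] [[292. 235.]]
0.4 [[ 0.581 -0.242  0.118]] [[325. 199.]] [[295. 230.]]
0.5 [[ 0.587 -0.243  0.13 ]] [[326. 195.]] [[298. 225.]]
0.6 [[ 0.594 -0.243  0.141]] [[327. 190.]] [[302. 219.]]
0.7 [[ 0.602 -0.244  0.151]] [[328. 185.]] [[306. 215.]]
0.8 [[ 0.611 -0.245  0.16 ]] [[329. 179.]] [[311. 210.]]
```

```bash
cat > d.py <<'E'
import sys
from fit import *
from scipy.spatial.transform import Rotation as Ro
# usage: d.py boxx boxy z (mm) -> tool shift mm and turn deg
s=manip.get_state();q=s['ee_rot'];R=Ro.from_quat([q[1],q[2],q[3],q[0]]).as_matrix();v=f.x
t=w(v,[[float(k) for k in sys.argv[1:4]]])[0]
ang=np.degrees(np.arctan2(R[1,0],R[0,0]));want=np.degrees(v[2])-90
c,sn=np.cos(v[2]),np.sin(v[2]);D=s['position']-np.r_[v[:2],0]
print('t',round(s['clock'],2),'box xyz mm',(1e3*np.array([c*D[0]+sn*D[1],-sn*D[0]+c*D[1],D[2]])).round(1),'tool shift',(R.T@(t-s['position'])*1e3).round(1),'turn',round(ang-want,2),'tilt',R[:,2].round(3),'F',s['contact_force'].round(1),'w',round(float(s['width']),4))
E
python3 -m inch '[[-1,0,0,0,7],[-1,0,0,0,7],[-1,0,0,0,7],[-1,0,0,0,6.4]]' 30; python3 d.py 30 20 160
```

```text
clock: 1.83
position: [0.2148, -0.5334, 0.2313]
ee_rot: [-0.0, -0.666, 0.746, -0.0]
contact_force: [-0.6, -0.1, 0.1]
width: 0.0389
t 1.83 box xyz mm [-320.7 -324.9  231.3] tool shift [-350.9 -344.7   71.3] turn -0.98 tilt [ 0. -0. -1.] F [-0.6 -0.1  0.1] w 0.0389
```

```bash
python3 -m inch '[[-1,-28,-27,0,-1],[-1,-28,-28,0,0],[-1,-28,-28,0,0],[-1,-28,-28,0,0],[-1,-28,-28,0,0],[-1,-28,-28,0,0],[-1,-28,-28,0,0],[-1,-28,-28,0,0],[-1,-28,-28,0,0],[-1,-28,-28,0,0],[-1,-28,-28,0,0],[-1,-28,-28,0,0]]'; python3 d.py 30 20 140
```

```text
clock: 2.83
position: [0.5927, -0.2297, 0.2296]
ee_rot: [-0.003, -0.665, 0.747, -0.003]
contact_force: [0.6, -1.0, -0.5]
width: 0.0001
t 2.83 box xyz mm [ 26.6  13.3 229.6] tool shift [-7.5 -3.2 89.6] turn -1.12 tilt [-0.001 -0.008 -1.   ] F [ 0.6 -1.  -0.5] w 0.0001
```

```bash
python3 -m inch '[[-1,-7,-3,25,-1.1],[-1,0,0,30,0],[-1,0,0,30,0],[-1,0,0,0,0]]'; python3 d.py 30 20 66;python3 - <<'E'
from h import *
a=eyes.get_image('side');save(a,'s2')
E
```

```text
clock: 3.17
position: [0.6079, -0.2153, 0.1439]
ee_rot: [0.001, -0.677, 0.736, -0.007]
contact_force: [-1.3, -0.1, -1.2]
width: 0.0003
t 3.17 box xyz mm [ 40.4  29.1 143.9] tool shift [ 8.4 11.4 77.8] turn 0.74 tilt [ 0.011 -0.008 -1.   ] F [-1.3 -0.1 -1.2] w 0.0003
```

View pics/s2.png

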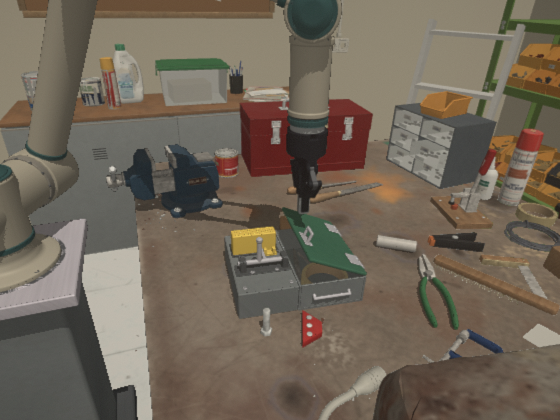

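The picture shows the shut tips just above the lid at about (305,210), left of the staple. I'll re-centre and press the lid slowly.

```bash
python3 -m inch '[[-1,7,10,0,0.7],[-1,0,0,0,0],[-1,0,0,10,0],[-1,0,0,10,0],[-1,0,0,10,0],[-1,0,0,8,0]]'; python3 d.py 30 20 68
```

```text
clock: 3.72
position: [0.6025, -0.2285, 0.1166]
ee_rot: [0.005, -0.671, 0.741, -0.017]
contact_force: [-0.2, 0.4, -0.4]
width: 0.0002
t 3.72 box xyz mm [ 36.3  15.5 116.6] tool shift [-5.2  7.9 48.3] turn -0.27 tilt [ 0.03  -0.019 -0.999] F [-0.2  0.4 -0.4] w 0.0002
```

```bash
python3 -m inch '[[-1,-3,4,6,0],[-1,0,0,7,0],[-1,0,0,7,0],[-1,0,0,7,0],[-1,0,0,6,0],[-1,0,0,5,0]]'; python3 d.py 30 20 68
```

```text
clock: 4.22
position: [0.5983, -0.2258, 0.0741]
ee_rot: [0.004, -0.671, 0.741, -0.016]
contact_force: [-2.0, -0.7, 2.2]
width: 0.0001
t 4.22 box xyz mm [31.9 17.8 74.1] tool shift [-2.3  2.1  6. ] turn -0.27 tilt [ 0.028 -0.019 -0.999] F [-2.  -0.7  2.2] w 0.0001
```

```bash
python3 -m inch '[[-1,0,0,5,0],[-1,0,0,4,0],[-1,0,0,3,0]]'; python3 d.py 30 20 68
```

```text
clock: 4.47
position: [0.5981, -0.2258, 0.0679]
ee_rot: [0.004, -0.671, 0.741, -0.016]
contact_force: [-6.5, 2.8, 20.1]
width: 0.0
t 4.47 box xyz mm [31.7 17.8 67.9] tool shift [-2.2  1.7 -0.2] turn -0.23 tilt [ 0.028 -0.019 -0.999] F [-6.5  2.8 20.1] w 0.0
```

```bash
python3 -m inch '[[-1,0,0,-8,0],[-1,0,0,-20,0],[0.1,0,0,-25,0],[0.1,0,0,-25,0],[0.1,0,0,-15,0],[0.1,0,0,0,0],[0.1,0,0,0,0],[0.1,0,0,0,0]]'; python3 d.py -95 0 170;python3 - <<'E'
from h import *
a=eyes.get_image('side');save(a,'s3');b=eyes.get_image('top')
for p in(a,b):print([(np.round(m['point']),round(m['confidence'],2)) for m in mark_of(p,'lid_edge')])
from fit import w,f
print(proj(a,w(f.x,[(4,0,68)])),proj(b,w(f.x,[(4,0,68)])))
E
```

```text
clock: 5.13
position: [0.5978, -0.2232, 0.1629]
ee_rot: [0.006, -0.671, 0.741, -0.018]
contact_force: [0.3, 0.3, 0.2]
width: 0.047
t 5.13 box xyz mm [ 31.2  20.4 162.9] tool shift [ 21.  125.8 -11. ] turn -0.24 tilt [ 0.032 -0.018 -0.999] F [0.3 0.3 0.2] w 0.047
[(array([249., 286.]), 0.84)]
[(array([211., 325.]), 0.67)]
[[287.89429099 251.31758963]] [[322.90388382 208.85594803]]
```

View pics/s3.png

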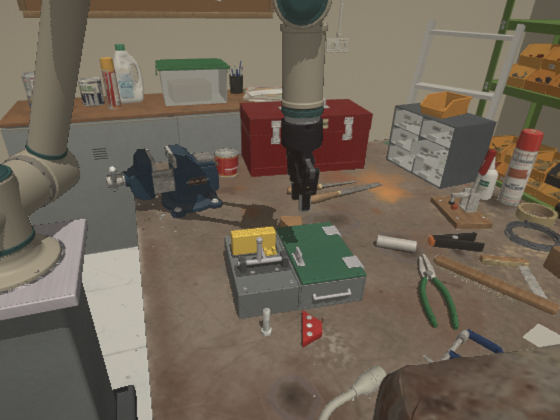

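The side view shows the lid flat on the rim, with its edge near (286,250) as predicted. Next I'll move behind the stud.

```bash
python3 -m inch '[[0.1,3,15,0,0],[0.1,4,25,0,0],[0.1,4,25,0,0],[0.1,4,25,0,0],[0.1,3,15,0,0],[0.1,2,8,0,0],[0.1,0,0,0,0],[0.1,0,0,0,0]]'; python3 d.py -89 0 125
```

```text
clock: 6.0
position: [0.477, -0.2301, 0.1509]
ee_rot: [0.004, -0.671, 0.741, -0.011]
contact_force: [0.4, -0.3, -0.5]
width: 0.0468
t 6.0 box xyz mm [-88.4   2.  150.9] tool shift [ 1.7  1.1 25.9] turn -0.18 tilt [ 0.021 -0.011 -1.   ] F [ 0.4 -0.3 -0.5] w 0.0468
```

```bash
python3 -m inch '[[0.1,1,1,0,0],[0.1,1,0,7,0],[0.1,0,0,7,0],[0.1,0,0,6,0],[0.1,0,0,0,0],[0.1,0,0,0,0]]'; python3 d.py -89 0 125;python3 - <<'E'
from h import *
a=eyes.get_image('side');b=eyes.get_image('top')
c=b['frame'][130:290,210:420];c=cv2.resize(c,None,fx=2,fy=2,interpolation=cv2.INTER_CUBIC)[:,:,::-1]
d=a['frame'][130:330,200:390];d=cv2.resize(d,None,fx=3,fy=3,interpolation=cv2.INTER_CUBIC)[:,:,::-1]
cv2.imwrite('pics/s4.png',d);cv2.imwrite('pics/t4.png',c)
E
```

```text
clock: 6.5
position: [0.4806, -0.2329, 0.1279]
ee_rot: [0.005, -0.672, 0.74, -0.012]
contact_force: [0.5, -1.3, 0.2]
width: 0.0469
t 6.5 box xyz mm [-84.6  -0.5 127.9] tool shift [-0.5  4.5  2.7] turn -0.08 tilt [ 0.024 -0.011 -1.   ] F [ 0.5 -1.3  0.2] w 0.0469
```

View pics/s4.png

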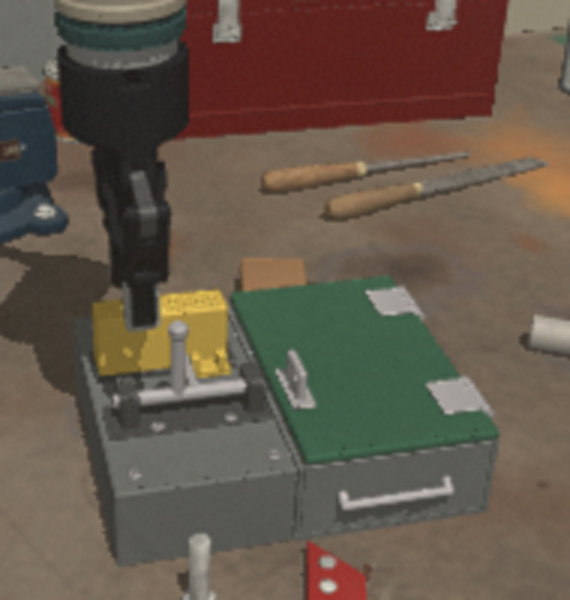

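View pics/t4.png

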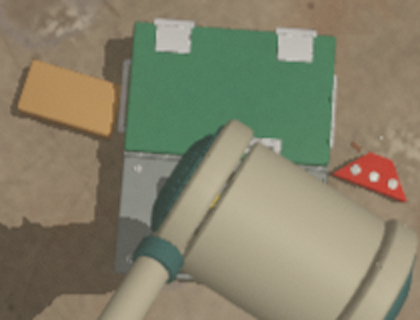

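The picture shows the near finger (140,310) just behind the stud (178,330), above the catch height. I'll back off 4 mm and descend.

```bash
python3 -m inch '[[0.1,0,4,4,0],[0.1,0,0.5,5,0],[0.1,0,0.5,5,0],[0.1,0,0,0,0],[0.1,0,0,0,0]]'; python3 d.py -89 0 105
```

```text
clock: 7.02
position: [0.4756, -0.2326, 0.1131]
ee_rot: [0.005, -0.672, 0.74, -0.013]
contact_force: [0.3, -0.7, -0.2]
width: 0.0467
t 7.02 box xyz mm [-89.6  -0.7 113.1] tool shift [-0.8 -0.4  8.2] turn -0.07 tilt [ 0.025 -0.012 -1.   ] F [ 0.3 -0.7 -0.2] w 0.0467
```

```bash
for i in 1; do python3 -m inch '[[0.1,0,0,3,0],[0.1,0,0,3,0],[0.1,0,0,0,0]]'; done; python3 d.py -89 0 105
```

```text
clock: 7.27
position: [0.4758, -0.2328, 0.1068]
ee_rot: [0.005, -0.672, 0.74, -0.013]
contact_force: [-0.1, 0.7, -0.8]
width: 0.0471
t 7.27 box xyz mm [-89.4  -0.8 106.8] tool shift [-0.9 -0.4  1.8] turn -0.08 tilt [ 0.025 -0.012 -1.   ] F [-0.1  0.7 -0.8] w 0.0471
```

```bash
python3 -m inch '[[0.1,0,0,3,0],[0.1,0,0,2,0],[0.1,0,0,0,0]]'; python3 d.py -89 0 105
```

```text
clock: 7.52
position: [0.4762, -0.2331, 0.1019]
ee_rot: [0.005, -0.672, 0.74, -0.013]
contact_force: [-0.8, 1.1, 2.8]
width: 0.0472
t 7.52 box xyz mm [-89.   -1.1 101.9] tool shift [-1.1 -0.1 -3.1] turn -0.08 tilt [ 0.026 -0.012 -1.   ] F [-0.8  1.1  2.8] w 0.0472
```

```bash
python3 -m inch '[[0.1,0,0,3,0],[0.1,0,0,3,0],[0.1,0,0,2,0],[0.1,0,0,0,0]]'; python3 d.py -89 0 93
python3 - <<'E'
from h import *
a=eyes.get_image('side')
d=a['frame'][180:300,215:335];d=cv2.resize(d,None,fx=5,fy=5,interpolation=cv2.INTER_CUBIC)[:,:,::-1]
cv2.imwrite('pics/s5.png',d)
z=[]
for i in range(5):
    z.append(manip.get_state()['contact_force']);eyes.get_image('side')
print(np.mean(z,0),np.std(z,0))
E
```

```text
clock: 7.85
position: [0.4762, -0.2331, 0.0944]
ee_rot: [0.005, -0.672, 0.74, -0.013]
contact_force: [-0.7, -0.2, 5.5]
width: 0.0472
t 7.85 box xyz mm [-89.   -1.1  94.4] tool shift [-1.1  0.   1.4] turn -0.06 tilt [ 0.026 -0.013 -1.   ] F [-0.7 -0.2  5.5] w 0.0472
[-1.67187395  0.46010936  5.33065061] [0.4813237  0.32714474 0.60029364]
```

View pics/s5.png

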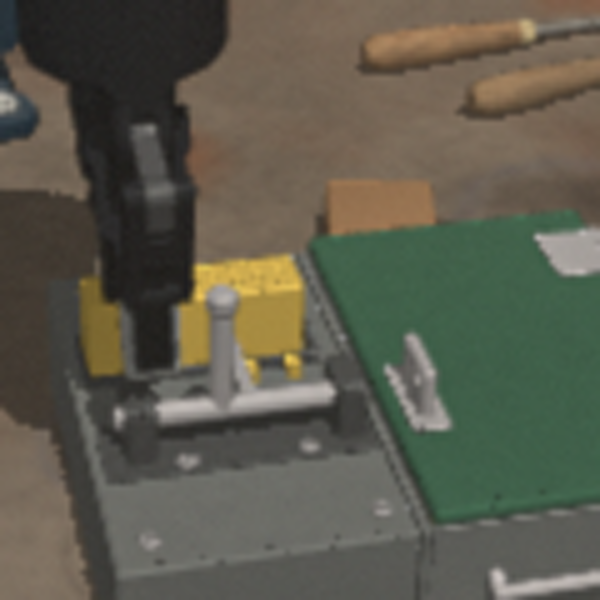

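The catch is clearly down: its top at (200–300, 265) is lower than before, and the spring force is 5.3 N, so about 10 mm. The finger tip (155,365) is behind the stud (222,300). I'll start the slide.

```bash
python3 -m inch '[[0.1,0,-3,0.1,0],[0.1,0,-3,0.1,0],[0.1,0,-3,0.1,0]]'; python3 d.py -42 -1 94
```

```text
clock: 8.4
position: [0.4808, -0.2332, 0.0944]
ee_rot: [0.002, -0.673, 0.739, -0.01]
contact_force: [-3.6, 1.0, 5.1]
width: 0.0468
t 8.4 box xyz mm [-84.4  -0.7  94.4] tool shift [  0.3 -42.4   1.1] turn 0.07 tilt [ 0.017 -0.011 -1.   ] F [-3.6  1.   5.1] w 0.0468
```

```bash
python3 -m inch '[[0.1,0,-4,0.2,0],[0.1,0,-4,0.2,0],[0.1,0,-4,0.2,0]]'; python3 d.py -42 -1 94
```

```text
clock: 8.65
position: [0.4876, -0.2333, 0.0934]
ee_rot: [-0.001, -0.674, 0.739, -0.005]
contact_force: [-5.9, 0.7, 6.3]
width: 0.047
t 8.65 box xyz mm [-77.6  -0.2  93.4] tool shift [  0.9 -35.6  -0.4] turn 0.22 tilt [ 0.005 -0.009 -1.   ] F [-5.9  0.7  6.3] w 0.047
```

```bash
python3 -m inch '[[0.1,0,-5,0,0],[0.1,0,-5,0,0],[0.1,0,-5,0,0]]'; python3 d.py -42 0 94
```

```text
clock: 8.9
position: [0.4955, -0.2337, 0.0929]
ee_rot: [-0.006, -0.675, 0.738, 0.001]
contact_force: [-6.0, -0.3, 7.7]
width: 0.0469
t 8.9 box xyz mm [-69.7   0.1  92.9] tool shift [  0.3 -27.7  -1.4] turn 0.38 tilt [-0.011 -0.007 -1.   ] F [-6.  -0.3  7.7] w 0.0469
```

```bash
python3 -m inch '[[0.1,0,-5,-0.4,0.2],[0.1,0,-5,-0.4,0.2],[0.1,0,-5,-0.4,0]]'; python3 d.py -42 0 94
python3 - <<'E'
from h import *
a=eyes.get_image('side')
d=a['frame'][180:300,215:335];d=cv2.resize(d,None,fx=5,fy=5,interpolation=cv2.INTER_CUBIC)[:,:,::-1]
cv2.imwrite('pics/s6.png',d)
E
```

```text
clock: 9.15
position: [0.5029, -0.2343, 0.0931]
ee_rot: [-0.012, -0.673, 0.739, 0.007]
contact_force: [-6.3, -0.7, 6.4]
width: 0.0473
t 9.15 box xyz mm [-62.3   0.2  93.1] tool shift [  0.3 -20.3  -1.4] turn 0.11 tilt [-0.028 -0.005 -1.   ] F [-6.3 -0.7  6.4] w 0.0473
```

View pics/s6.png

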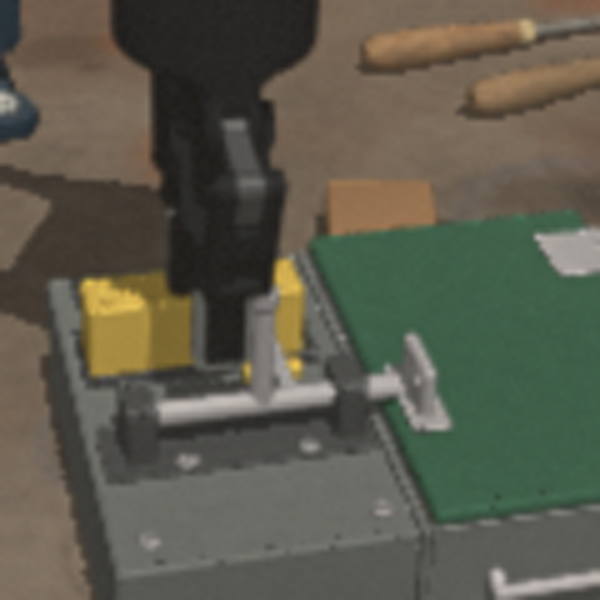

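The picture shows the bolt about halfway, with its tip at (385,385) entering the staple and the catch still down. I'll carry on.

```bash
python3 -m inch '[[0.1,0,-5,-0.3,0.1],[0.1,0,-5,-0.3,0],[0.1,0,-5,-0.3,0]]'; python3 d.py -42 0 94
```

```text
clock: 9.45
position: [0.511, -0.235, 0.0932]
ee_rot: [-0.017, -0.673, 0.739, 0.013]
contact_force: [-5.5, 0.2, 6.8]
width: 0.0471
t 9.45 box xyz mm [-54.2   0.3  93.2] tool shift [  0.3 -12.1  -1.3] turn 0.14 tilt [-0.043 -0.003 -0.999] F [-5.5  0.2  6.8] w 0.0471
```

```bash
python3 -m inch '[[0.1,0,-5,-0.3,0.1],[0.1,0,-5,-0.3,0],[0.1,0,-4,-0.3,0]]'; python3 d.py -42 0 94
```

```text
clock: 9.7
position: [0.5179, -0.2357, 0.0934]
ee_rot: [-0.022, -0.673, 0.739, 0.02]
contact_force: [-6.3, 0.4, 6.9]
width: 0.0469
t 9.7 box xyz mm [-47.2   0.2  93.4] tool shift [ 0.2 -5.2 -0.9] turn 0.16 tilt [-0.059 -0.001 -0.998] F [-6.3  0.4  6.9] w 0.0469
```

```bash
python3 -m inch '[[0.1,0,-5,-0.4,0.1],[0.1,0,-4,-0.4,0]]'; python3 d.py -42 0 94
python3 - <<'E'
from h import *
a=eyes.get_image('side')
d=a['frame'][180:300,215:335];d=cv2.resize(d,None,fx=5,fy=5,interpolation=cv2.INTER_CUBIC)[:,:,::-1]
cv2.imwrite('pics/s7.png',d)
from fit import w,f
for x in (-30,-28,-26):print((proj(a,w(f.x,[(x,-30,130)]))-[215,180])*5)
E
```

```text
clock: 9.87
position: [0.5213, -0.236, 0.0936]
ee_rot: [-0.027, -0.673, 0.739, 0.024]
contact_force: [-8.4, 0.5, 8.2]
width: 0.0472
t 9.87 box xyz mm [-43.8   0.3  93.6] tool shift [ 0.3 -1.8 -0.5] turn 0.12 tilt [-0.072  0.    -0.997] F [-8.4  0.5  8.2] w 0.0472
[[305.26827512 277.29324675]]
[[310.4054786  276.70927007]]
[[315.53679188 276.12596295]]
```

View pics/s7.png

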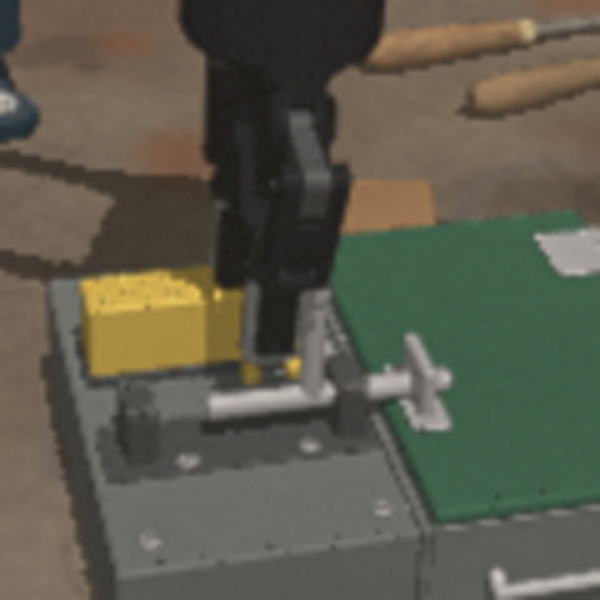

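The bolt tip now passes through the staple (445,378) and the stud is near its home column (316). I'll push on to the stop.

```bash
python3 -m inch '[[0.1,0,-5,-0.3,0.1],[0.1,0,-5,-0.3,0]]'; python3 d.py -42 0 94
```

```text
clock: 10.08
position: [0.5209, -0.236, 0.0938]
ee_rot: [-0.034, -0.672, 0.739, 0.033]
contact_force: [-12.3, -1.6, 11.7]
width: 0.0471
t 10.08 box xyz mm [-44.2   0.3  93.8] tool shift [ 0.3 -2.2 -0.4] turn 0.06 tilt [-0.095  0.003 -0.996] F [-12.3  -1.6  11.7] w 0.0471
```

The motion has stopped at -44 mm with the force at 12 N, so the bolt is on its stop. I'll back off a little and release straight up.

```bash
python3 -m inch '[[0.1,0,3,0,0],[0.1,0,2,0,0]]'; python3 d.py -47 0 120;  python3 -m inch '[[0.1,0,1,-5,0],[0.1,0,1,-8,0],[0.1,0,1,-10,0],[0.1,0,2,-15,0],[0.1,0,2,-20,0],[0.1,0,2,-20,0],[0.1,0,0,-10,0],[0.1,0,0,0,0]]'; python3 d.py -47 0 170
python3 - <<'E'
from h import *
a=eyes.get_image('side')
d=a['frame'][180:300,215:335];d=cv2.resize(d,None,fx=5,fy=5,interpolation=cv2.INTER_CUBIC)[:,:,::-1]
cv2.imwrite('pics/s8.png',d)
E
```

```text
clock: 10.25
position: [0.5185, -0.2362, 0.0955]
ee_rot: [-0.032, -0.672, 0.74, 0.031]
contact_force: [2.6, 1.4, 5.9]
width: 0.0468
t 10.25 box xyz mm [-46.6  -0.2  95.5] tool shift [ -0.    2.6 -24.4] turn -0.04 tilt [-0.089  0.002 -0.996] F [2.6 1.4 5.9] w 0.0468
clock: 10.92
position: [0.5168, -0.2356, 0.1892]
ee_rot: [-0.033, -0.672, 0.739, 0.031]
contact_force: [0.6, -1.2, 0.5]
width: 0.0469
t 10.92 box xyz mm [-48.3   0.3 189.2] tool shift [ 0.1 -3.  19. ] turn -0.02 tilt [-0.091  0.002 -0.996] F [ 0.6 -1.2  0.5] w 0.0469
```

View pics/s8.png

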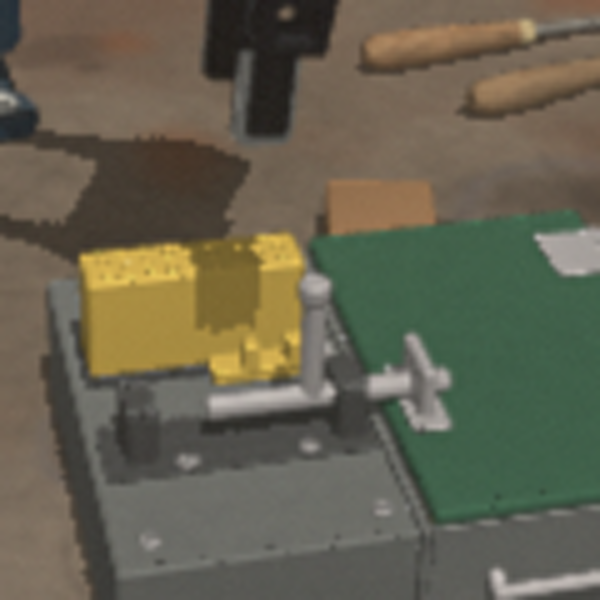

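The catch is fully up again (top edge at row ~230 in the full frame, as at the start) and the bolt is through the staple. I'll retreat and check from above.

```bash
python3 -m inch '[[0.1,0,15,-20,0],[0.1,0,30,-20,0],[0.1,0,35,0,0],[0.1,0,35,0,0],[0.1,0,35,0,0],[0.1,0,15,0,0],[0.1,0,0,0,0],[0.1,0,0,0,0]]'
python3 - <<'E'
from h import *
from fit import w,f
a=eyes.get_image('side');b=eyes.get_image('top')
c=b['frame'][130:290,210:420];cv2.imwrite('pics/t9.png',cv2.resize(c,None,fx=3.7,fy=3.7,interpolation=cv2.INTER_CUBIC)[:,:,::-1])
save(a,'s9')
print((proj(b,w(f.x,[(-26,-30,130),(-62,30,108),(4,0,68)]))-[210,130])*3.7)
for t in('stud_top','catch_top','lid_edge'):
  x=mark_of(a,t);y=mark_of(b,t)
  if x and y:
    X=tri(a,x[0]['point'],b,y[0]['point']);D=X-np.r_[f.x[:2],0];c,s=np.cos(f.x[2]),np.sin(f.x[2]);print(t,(1e3*np.r_[c*D[0]+s*D[1],-s*D[0]+c*D[1],D[2]]).round(1),x[0]['confidence'],y[0]['confidence'])
print(manip.get_state()['contact_force'].round(1))
E
```

```text
clock: 11.63
position: [0.3482, -0.2171, 0.2384]
ee_rot: [-0.035, -0.672, 0.738, 0.038]
contact_force: [1.4, -0.1, -0.3]
width: 0.0468
[[485.56795237 341.4621344 ]
 [355.31857117 408.4512751 ]
 [417.74437013 291.7670077 ]]
stud_top [-24.8 -30.3 128.6] 0.76 0.75
catch_top [-57.1  28.3 104.2] 0.59 0.76
lid_edge [ 4.4 -2.6 77.7] 0.76 0.91
[-0.2 -0.4  0.8]
```

View pics/t9.png

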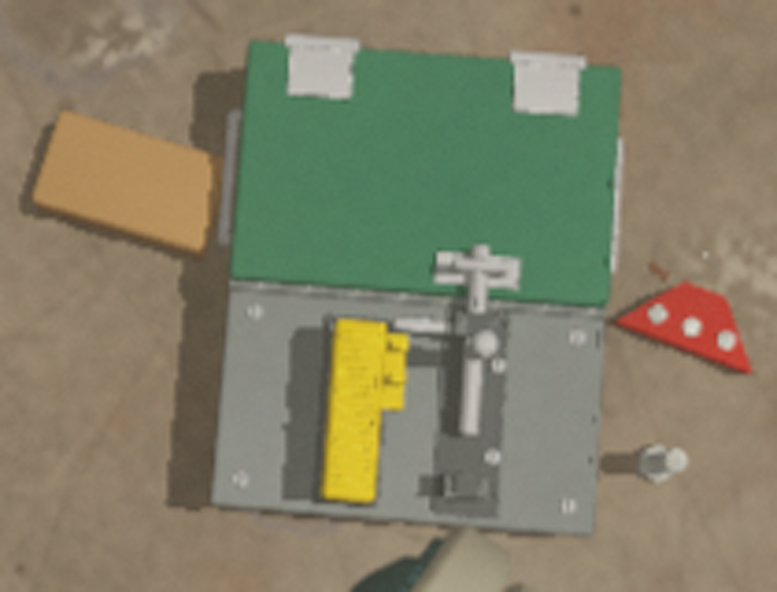

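View pics/s9.png

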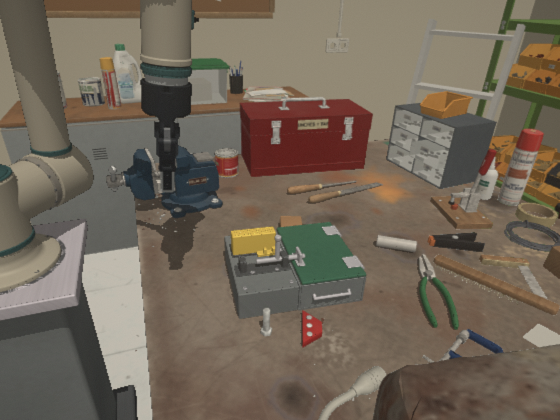

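The top view shows the stud at crop position (485,343), against a predicted home position of (485.6,341.5). The bolt's tip is through the staple at (480,260), the catch is up, its corners match the start picture, and the bystanders haven't moved. The robot is touching nothing, so I'm handing in.

```bash
python3 -c "
from rig import manip
print(manip.sign_off())"
```

```text
the job is handed in; nothing more can be done
None
```

The lock box is locked, and I handed it in at about 11.7 s of the 51 s allowed.

- **Lid:** I pushed it shut with the closed fingertips until it seated, at about 20 N with the tip 68 mm above the bench.
- **Catch and bolt:** One fingertip held the catch down about 10 mm while the other pushed the stud until it stopped against about 12 N. I then backed off slightly, still holding the catch down, and lifted clear.
- **Last checks:**
  - The stud measured at x = -24.8 mm against a home position of -26 mm.
  - In the pictures the bolt's tip is through the staple, the catch is fully up and the bystanders are unmoved.
  - The robot was clear of everything, with only sensor noise on the force reading.
- **What disagreed:**
  - The networks put the lid edge about 10 mm too high and the catch top about 4 mm too low. In the pictures both looked right: the lid flat on the rim and the catch back at its starting height.
  - The tool tilted to about 5° during the slide, because of the pushing force. The catch force stayed at 5 N or more in every reading until I let go.

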